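# Push-test the two cabinet latches and mark the stiff one

### The job

One of the two push-button latches on the little white coffee cabinet has gone stiff. Test the left one (on the robot's left) and then the right one by pushing the button down with the closed fingers, letting the push build slowly up to 12 N and never beyond 18 N: a sound latch clicks and its lid springs up before that, a stiff one stays shut. Leave the sound one's lid up, set the grey puck flat on the middle of the lid that stayed shut, and leave everything else where it stands.

Things in the scene. Friction and masses are not known exactly. Their poses are not given: they have to be found in the camera images.
- cabinet: Low white cabinet fixed on the counter, 200 mm deep (its x), 340 mm wide (its y), 100 mm high; origin at the centre of its underside, x towards the back (away from the robot), y to the left, z up. Along the front of its top runs a flat strip with two round buttons; behind each button lies a light-wood lid, flush with the top.
- button_left: Copper push button, 32 mm across; origin at the centre of its top, at x -70, y +80, z 118 mm in the cabinet's frame. Goes straight down, 9 mm to a hard stop. It yields from about 4 N; a sound latch then gives softly and frees its lid 4 mm down at 6 to 9 N; a stiff one rises 7 N per mm and would need 30 N. Which is which cannot be seen. Springs back when let go.
- lid_left (a joint): Angle of the left lid, hinged along its back edge: 0 shut, about 0.42 rad when the latch has let go and its spring has lifted it (front edge then about 50 mm up); it stays up by itself.
- lid_left_mid (a point): Centre of the top face of the left lid (122 mm front to back, 144 mm wide, 8 mm thick); z is the lid's upward normal. With the lid shut it lies 100 mm above the counter, 93 mm behind its button.
- button_right: Copper push button, 32 mm across; origin at the centre of its top, at x -70, y -80, z 118 mm in the cabinet's frame. Goes straight down, 9 mm to a hard stop. It yields from about 4 N; a sound latch then gives softly and frees its lid 4 mm down at 6 to 9 N; a stiff one rises 7 N per mm and would need 30 N. Which is which cannot be seen. Springs back when let go.
- lid_right (a joint): Angle of the right lid, hinged along its back edge: 0 shut, about 0.42 rad when the latch has let go and its spring has lifted it (front edge then about 50 mm up); it stays up by itself.
- lid_right_mid (a point): Centre of the top face of the right lid (122 mm front to back, 144 mm wide, 8 mm thick); z is the lid's upward normal. With the lid shut it lies 100 mm above the counter, 93 mm behind its button.
- puck_mid (a point): Centre of the grey silicone puck, a loose solid disc 52 mm across and 24 mm high, lying flat on the counter beside the cabinet, to its left or right; this point is 12 mm above its underside. About 80 g.
- puck: The same puck; origin at the centre of its underside.
- cup_a: one of two terracotta cups, 74 mm across the rim, 70 mm high, open at the top; origin at the centre of its underside. A bystander.
- cup_b: the other terracotta cup, the same size; origin at the centre of its underside. A bystander.
- tamper: copper-coloured steel tamper standing on its 58 mm base, 86 mm high; origin at the centre of its underside. A bystander.
- canister: closed steel canister, 94 mm across, 134 mm high; origin at the centre of its underside. A bystander.
- spoon: steel spoon, 160 mm long, lying flat; origin under its middle. A bystander.
Not all that is in view belongs to the job. What is meant by the puck is not red, turquoise or yellow, and is the smaller of those in its own colour.

How it is judged:
By the outcome, as a careful person would: the job done as asked, in the order asked, and still so for the second after the job is handed in, with the robot touching nothing.
It also fails if it takes over 72 s, if anything falls off the work surface, if the arm or the gripper's body presses on something with over 40 N, if the wrist force passes 120 N, or if a joint passes its speed limit or range.

### The arm

A 7-joint arm with a two-finger parallel gripper is mounted at the origin on the work surface. World frame = base frame: x ahead of the robot, y to its left, z up, the work surface at z = 0. Lengths are in m, angles in degrees, forces in N, time in s.
With the tool pointing down it reaches from about 0.425 to 0.875 m from the base axis. Payload 4.7 kg.
Tool frame: the origin (TCP) lies at the very end of the fingers, on their centre line; the grasp point (between the pads) lies behind it (env.pinch_z is the z of the grasp point in the tool frame, in m); z points along the fingers, y is the direction in which the jaws open and shut (so a half turn about z gives the same grasp; the last joint's range is limited). The gripper opens to 87 mm and grips with 3 to 60 N. Pads are 19 mm wide; open, the fingers measure 117 mm over their backs; the gripper's body (75 mm by 190 mm) begins 51 mm behind the grasp point.
Start: joints at [74.318, 18.392, -4.016, 83.108, 1.295, 78.541, -3.26], TCP at [0.184, -0.623, 0.188] pointing down, gripper open.
Joint ranges: [-163.93, 163.93], [-17.29, 119.83], [-79.2, 71.16], [3.27, 140.29], [-89.18, 269.18], [5.43, 117.66], [-154.24, 154.24]. Speed limits (degrees/s): [147.25, 147.25, 180, 180, 180, 180, 180].

### API

Orientations are given as [roll, pitch, yaw] about the fixed x, y, z axes, in that order (R = Rz(yaw) Ry(pitch) Rx(roll)).
In Python, from cell import readout, read_camera, env gives the robot as it stands. The module is installed in compiled form; this text tells all that it offers.
- The arm moves only by the tool servo_tool, never from a script. Its argument "plan" is a list that holds one entry, the list of rows, each a list of 5 numbers: the finger opening in m, from 0 to 0.087, then the shift along the tool's x, y, z in m, then the turn about the tool's z in rad. In form: [[[jaw, x, y, z, yaw], ...]]. A call has 1 to 12 rows; each row is the pose to reach, as a shift and turn from the pose measured when the call began, along the tool's axes at that moment; what a row does not reach only later rows make up. A row lasts 1/12 s, in which the tool goes at most 41.7 mm and 7.16 degrees, less where a joint would pass 70% of its speed; a pose out of reach is approached as far as the arm can. A call with a gripper value outside its range is refused whole. The fingers move at their own pace and stop on an object; "force" is the grip in N (left out, the last holds). Time passes only in rows, so rows that repeat a pose let the fingers close. It gives the time, the measured TCP pose, the force and the opening at its end, in the units of the state.
- readout.get_obs(): the state, without advancing time (a new reading comes with each control period).
- read_camera(name): name is "side" or "top"; returns a dict with "image" (384x512x3 uint8, red, green, blue), "range_z" (384x512 float32, m along the optical axis (not along the pixel's ray), 0 where there is no reading), "mtx" (3x3 intrinsics, pixels), "camera_from_world" (4x4, takes a point from world to camera coordinates). Camera axes: x right, y up, looking along -z (the intrinsics and any distortion apply to the point x, -y, -z); pixel columns grow to the right and rows downward; lengths in m; the calibration is good to about 2 mm. A picture is of the moment at which its call begins.
- env.sign_off(): hands the job in, once; it reports no verdict.
The state is a dict: "time_s": time; "qpos": joint angles; "joint_velocities": joint speeds; "effort": joint torques, N m; "tool_pos": TCP position; "tool_rot": TCP orientation; "force": force on the tool from outside, world axes, zero at the start; "wrist_torque": the same for the moment, N m; "grip_width": finger opening in m.
Only numpy, scipy, OpenCV 4.12 (cv2) and the standard library are available. Lean on these libraries where they do the work, as an engineer would, in place of code of your own. Each camera call takes 0.05 s, during which the arm holds its last target. There are 200 camera calls.

## Working session

There is one attempt and no reset: what is moved stays moved. The work goes in short steps, Python scripts to look and compute and a tool call to move; the robot and the scene stay as the last step left them, time stands still between calls to the robot, and variables do not carry over. Pictures are saved under pics/ and viewed, about 8 in all and at most 12, crops included, and the job is handed in when it is done.

Besides the shell and the picture viewer there is one more tool, called after ">>>" as name([rows], argument=value, ...), one row to a line, values as JSON. servo_tool: Moves the arm, as the interface text tells. Its arguments: {"type":"object","properties":{"plan":{"type":"array"},"force":{"type":"number"}},"required":["plan"]}

```bash
mkdir -p pics; cat > h.py <<'E'
import numpy as np,cv2
from cell import readout,read_camera,env
def pt(c,u,v,z=None):
    "pixel -> world: by range image, or by ray to plane z"
    K=c["mtx"];T=np.linalg.inv(c["camera_from_world"])
    d=np.array([(u-K[0,2])/K[0,0],-(v-K[1,2])/K[1,1],-1.0])
    if z is None: return (T@np.r_[d*c["range_z"][int(v),int(u)],1])[:3]
    r=T[:3,:3]@d; o=T[:3,3]; return o+r*(z-o[2])/r[2]
def cloud(c):
    K=c["mtx"];T=np.linalg.inv(c["camera_from_world"]);R=c["range_z"]
    v,u=np.mgrid[:R.shape[0],:R.shape[1]]
    P=np.stack([(u-K[0,2])/K[0,0]*R,-(v-K[1,2])/K[1,1]*R,-R,np.ones_like(R)],-1)@T.T
    P[R==0]=np.nan; return P[...,:3]
def save(c,n): cv2.imwrite("pics/"+n,c["image"][...,::-1])
E
python3 - <<'E'
from h import *
for n in("top","side"):
    c=read_camera(n);save(c,n+"1.png");print(n,c["mtx"].tolist(),np.linalg.inv(c["camera_from_world"])[:3].round(3).tolist(),{k:v for k,v in c.items() if k not in("image","range_z","mtx","camera_from_world")})
print(readout.get_obs(),env.pinch_z)
E
```

```text
top [[445.9176627247992, 0.0, 253.95462834083412], [0.0, 445.9176627247992, 194.81759582841696], [0.0, 0.0, 1.0]] [[-0.012, 0.981, -0.194, 0.234], [-1.0, -0.012, 0.001, 0.015], [-0.002, 0.194, 0.981, 1.279]] {}
side [[402.52606116255527, 0.0, 256.76609522298645], [0.0, 402.52606116255527, 193.09480354874947], [0.0, 0.0, 1.0]] [[-0.986, 0.13, -0.105, 0.356], [-0.167, -0.729, 0.664, 0.887], [0.01, 0.672, 0.741, 1.052]] {}
{'time_s': 0.1, 'qpos': array([74.31856392, 18.43504805, -4.01581772, 83.16655898,  1.29580501,
       78.54129543, -3.26071866]), 'joint_velocities': array([ 0.03381134, -0.03995818,  0.07245972, -0.08673105,  0.02266967,
        0.07010748,  0.06334752]), 'effort': array([ 6.89181525e-05, -4.92570198e+01, -4.05538296e-01, -3.13397312e+01,
       -6.40566624e-02,  3.94420791e-02,  5.12072245e-05]), 'tool_pos': array([ 0.18428573, -0.62275886,  0.18668017]), 'tool_rot': array([-1.79902374e+02,  6.11043042e-03,  1.64907195e+01]), 'force': array([-0.30462119,  0.47715045, -0.66811119]), 'wrist_torque': array([ 0.00992956,  0.02164991, -0.03253766]), 'grip_width': 0.08705344287259253} -0.0187
```

View pics/top1.png

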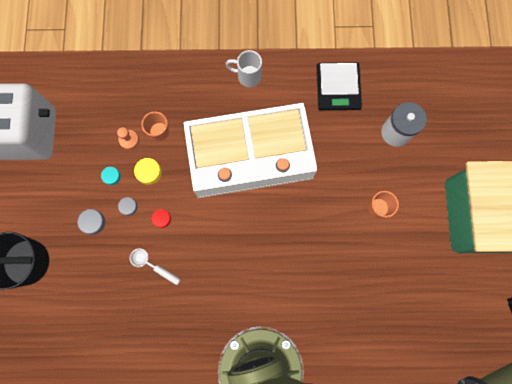

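View pics/side1.png

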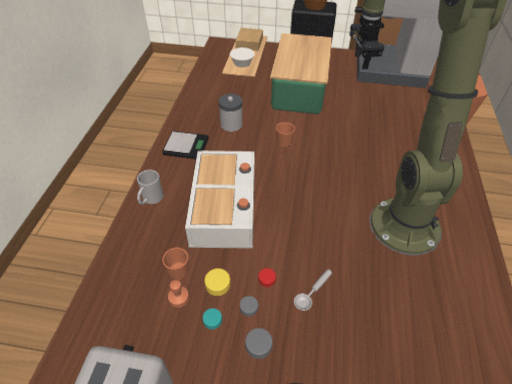

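The top picture shows the cabinet at about (250,150), with its buttons at (224,174) on the left and (283,165) on the right. These could be taken for the puck, in the top view:
- small grey (127,206)
- large grey (90,221)
- turquoise (110,176)
- yellow (147,171)
- red (161,218)

I choose the small grey one at (127,206), which is at (249,306) in the side view.

```bash
python3 - <<'E'
from h import *
def blob(c,m,u,v,name):
    n,l,s,ce=cv2.connectedComponentsWithStats(m.astype(np.uint8)*255)
    i=np.argmin([np.hypot(*(x-[u,v])) if s[k,4]>25 and k else 1e9 for k,x in enumerate(ce)])
    P=cloud(c)[l==i];return ce[i],s[i,4],np.nanmedian(P,0),P
for n,bs,ps in(("top",[(224,174),(283,165)],[(127,206),(90,221)]),("side",[(243,204),(245,168)],[(249,306),(259,343)])):
    c=read_camera(n);P=cloud(c);hsv=cv2.cvtColor(c["image"],cv2.COLOR_RGB2HSV)
    cop=(P[...,2]>.108)&(P[...,2]<.13)
    for b in bs:
        ce,a,m,_=blob(c,cop&(hsv[...,1]>110)&((hsv[...,0]<12)|(hsv[...,0]>172)),*b,n);print(n,"btn",ce,a,m.round(4),pt(c,*ce,.118).round(4))
    for p in ps:
        ce,a,m,Q=blob(c,(P[...,2]>.014)&(P[...,2]<.04),*p,n)
        print(n,"puck",ce,a,m.round(4),"plane24",pt(c,*ce,.024).round(4),"ext",(np.nanpercentile(Q,98,0)-np.nanpercentile(Q,2,0)).round(3))
    if n=="top":
        # cabinet top outline
        m=((P[...,2]>.085)&(P[...,2]<.13)&(abs(P[...,1])<.35)&(P[...,0]>.45)).astype(np.uint8)
        cs=max(cv2.findContours(m,0,1)[0],key=cv2.contourArea)
        w=np.array([pt(c,*q,.1)[:2] for q in cs[:,0]],np.float32);print("cab",cv2.minAreaRect(w))
        o=c["image"][120:290,50:220][...,::-1];cv2.imwrite("pics/crop.png",cv2.resize(o,None,fx=3.5,fy=3.5,interpolation=2))
        # heights around puck
        m=(P[...,2]>.012)&(P[...,1]>.1)&(P[...,0]>.3)&(P[...,0]<.9)&(P[...,1]<.6)
        k,l,s,ce=cv2.connectedComponentsWithStats(m.astype(np.uint8))
        for i in range(1,k):
            if s[i,4]>20:print(ce[i].round(0),s[i,4],np.nanmedian(P[l==i],0).round(3),np.nanmax(P[l==i],0).round(3))
E
```

```text
top btn [224.40625 174.21875] 32 [0.5197 0.0912 0.1169] [0.5216 0.0924 0.118 ]
top btn [224.40625 174.21875] 32 [0.5197 0.0912 0.1169] [0.5216 0.0924 0.118 ]
top puck [126.52873563 205.45210728] 261 [0.4567 0.3777 0.0243] plane24 [0.4564 0.3782 0.024 ] ext [0.046 0.047 0.012]
top puck [ 90.18949343 220.99061914] 533 [0.4115 0.4757 0.0331] plane24 [0.4129 0.4794 0.024 ] ext [0.063 0.065 0.019]
cab ((0.6047223210334778, 0.02624770998954773), (0.20450522005558014, 0.33986109495162964), 8.951593399047852)
[ 44. 112.] 83 [0.7   0.586 0.127] [0.713 0.6   0.133]
[154. 124.] 455 [0.697 0.302 0.051] [0.723 0.335 0.075]
[205. 154.] 2605 [0.588 0.146 0.1  ] [0.696 0.209 0.121]
[127. 138.] 349 [0.651 0.378 0.028] [0.688 0.414 0.088]
[147. 170.] 536 [0.557 0.321 0.034] [0.595 0.359 0.042]
[110. 175.] 263 [0.547 0.431 0.024] [0.574 0.458 0.032]
[127. 206.] 265 [0.456 0.377 0.024] [0.481 0.404 0.03 ]
[ 90. 221.] 539 [0.411 0.476 0.033] [0.446 0.514 0.041]
[160. 218.] 270 [0.42  0.281 0.024] [0.445 0.307 0.032]
[ 38. 255.] 189 [0.316 0.595 0.08 ] [0.341 0.6   0.114]
[142. 252.] 25 [0.33  0.329 0.015] [0.336 0.353 0.019]
side btn [242.89393939 202.59090909] 66 [0.5234 0.0969 0.1179] [0.523 0.096 0.118]
side btn [244.56363636 166.45454545] 55 [ 0.5477 -0.0606  0.1182] [ 0.5477 -0.0612  0.118 ]
side puck [248.23131673 305.32740214] 281 [0.4545 0.3801 0.0238] plane24 [0.4546 0.3807 0.024 ] ext [0.046 0.046 0.013]
side puck [258.0485133  342.81377152] 639 [0.4105 0.4826 0.0328] plane24 [0.4109 0.4788 0.024 ] ext [0.063 0.064 0.019]
```

View pics/crop.png

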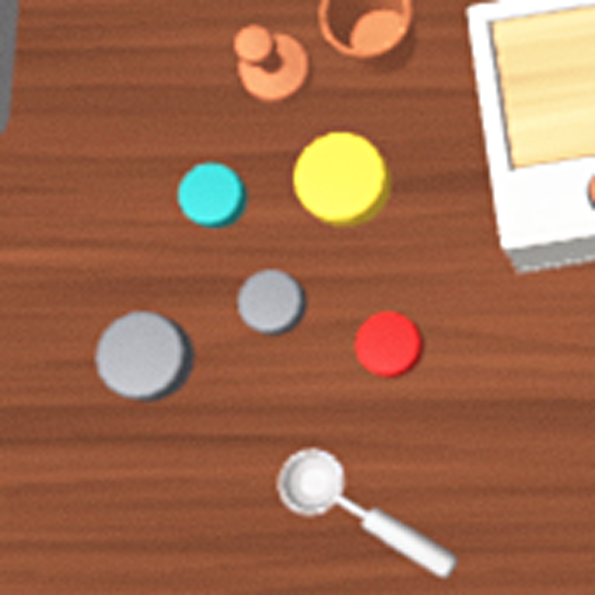

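The crop confirms the small grey disc, at about (270,300) in the crop, which is (127,206) in the full view. The other grey one, at (143,354) in the crop, is clearly bigger. By both views the puck is at (0.4555, 0.3795). The cabinet is turned about 9°, with the left button at (0.523, 0.095) and the right at (0.548, −0.063). I start moving now.

>>> servo_tool([
  [[0,0.356,-0.336,-0.02,0.13],[0,0.356,-0.336,-0.02,0.13],[0,0.356,-0.336,-0.02,0.13],[0,0.356,-0.336,-0.02,0.13],[0,0.356,-0.336,-0.02,0.13],[0,0.356,-0.336,-0.02,0.13],[0,0.356,-0.336,-0.02,0.13],[0,0.356,-0.336,-0.02,0.13],[0,0.356,-0.336,-0.02,0.13],[0,0.356,-0.336,-0.02,0.13],[0,0.356,-0.336,-0.02,0.13],[0,0.356,-0.336,-0.02,0.13]],
], force=20)

```text
time_s: 1.2
tool_pos: [0.4318, -0.196, 0.2077]
tool_rot: [-179.9, -0.0, 9.2]
force: [0.7, 0.3, -0.6]
grip_width: 0.015
```

```bash
cat >> h.py <<'E'
from scipy.spatial.transform import Rotation as Ro
def go(x,y,z,yaw=None):
    o=readout.get_obs();R=Ro.from_euler("xyz",o["tool_rot"],degrees=True)
    d=R.inv().apply(np.array([x,y,z])-o["tool_pos"])
    t=0 if yaw is None else -np.radians(yaw-o["tool_rot"][2])
    print("t",round(o["time_s"],2),"pos",o["tool_pos"].round(4),"rot",o["tool_rot"].round(2),"F",o["force"].round(2),"w",round(o["grip_width"],4),"-> shift",d.round(4),"turn",round(t,3))
E
python3 -c "
from h import *
go(.523,.095,.150,9)"
```

```text
t 1.2 pos [ 0.4318 -0.196   0.2077] rot [-1.7994e+02 -4.0000e-02  9.2100e+00] F [ 0.72  0.31 -0.56] w 0.015 -> shift [ 0.1366 -0.2726  0.0581] turn 0.004
```

>>> servo_tool([
  [[0,0.137,-0.273,0,0],[0,0.137,-0.273,0,0],[0,0.137,-0.273,0,0],[0,0.137,-0.273,0,0],[0,0.137,-0.273,0,0],[0,0.137,-0.273,0,0],[0,0.137,-0.273,0,0],[0,0.137,-0.273,0.03,0],[0,0.137,-0.273,0.06,0],[0,0.137,-0.273,0.07,0],[0,0.137,-0.273,0.075,0],[0,0.137,-0.273,0.075,0]],
])

```text
time_s: 2.2
tool_pos: [0.5227, 0.0942, 0.1324]
tool_rot: [-179.9, 0.1, 9.1]
force: [-0.4, -0.1, 0.9]
grip_width: 0.0006
```

```bash
python3 -c "
from h import *
go(.523,.095,.118,9)"
```

```text
t 2.2 pos [0.5227 0.0942 0.1324] rot [-1.7995e+02  7.0000e-02  9.1200e+00] F [-0.39 -0.06  0.94] w 0.0006 -> shift [ 0.0004 -0.0008  0.0144] turn 0.002
```

>>> servo_tool([
  [[0,0,0,0.003,0],[0,0,0,0.006,0],[0,0,0,0.008,0],[0,0,0,0.0095,0],[0,0,0,0.0105,0],[0,0,0,0.0115,0],[0,0,0,0.012,0],[0,0,0,0.0125,0],[0,0,0,0.0125,0]],
])

```text
time_s: 2.95
tool_pos: [0.5227, 0.0943, 0.1199]
tool_rot: [-179.9, 0.1, 9.1]
force: [-0.6, 0.1, -0.5]
grip_width: 0.0005
```

>>> servo_tool([
  [[0,0,0,0.0003,0],[0,0,0,0.0006,0],[0,0,0,0.0009,0],[0,0,0,0.0012,0],[0,0,0,0.0015,0],[0,0,0,0.0018,0],[0,0,0,0.002,0],[0,0,0,0.0022,0],[0,0,0,0.0024,0],[0,0,0,0.0025,0],[0,0,0,0.0025,0]],
])

```text
time_s: 3.87
tool_pos: [0.5227, 0.0942, 0.1173]
tool_rot: [-179.9, 0.1, 9.1]
force: [-1.2, -0.8, -0.1]
grip_width: 0.0006
```

>>> servo_tool([
  [[0,0,0,0.0002,0],[0,0,0,0.0003,0],[0,0,0,0.0005,0],[0,0,0,0.0006,0],[0,0,0,0.0008,0],[0,0,0,0.0009,0],[0,0,0,0.001,0],[0,0,0,0.001,0],[0,0,0,0.001,0]],
])

```text
time_s: 4.62
tool_pos: [0.5227, 0.0943, 0.1163]
tool_rot: [-179.9, 0.1, 9.1]
force: [-0.0, 0.3, -0.2]
grip_width: 0.0003
```

>>> servo_tool([
  [[0,0,0,0.0002,0],[0,0,0,0.0003,0],[0,0,0,0.0005,0],[0,0,0,0.0006,0],[0,0,0,0.0008,0],[0,0,0,0.0009,0],[0,0,0,0.001,0],[0,0,0,0.001,0],[0,0,0,0.001,0]],
])

```text
time_s: 5.37
tool_pos: [0.5227, 0.0942, 0.1153]
tool_rot: [-179.9, 0.1, 9.1]
force: [0.2, 0.2, -0.5]
grip_width: 0.0002
```

```bash
python3 - <<'E'
from h import *
a=read_camera("side")["image"][130:260,160:310];b=read_camera("top")["image"][90:220,170:320]
cv2.imwrite("pics/c2.png",cv2.resize(np.hstack([a,b])[...,::-1],None,fx=2.6,fy=2.6,interpolation=2))
go(.523,.095,.118,9)
E
```

```text
t 5.47 pos [0.5227 0.0942 0.1153] rot [-1.7995e+02  8.0000e-02  9.1200e+00] F [ 0.1  -0.12 -0.05] w 0.0002 -> shift [ 0.0004 -0.0007 -0.0027] turn 0.002
```

View pics/c2.png

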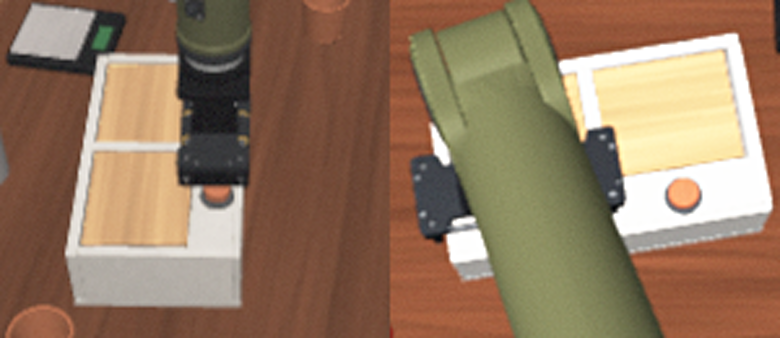

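The crop shows the gripper over the left strip, with a copper rim at (217,190) in the crop, and the right button at (683,195). The force is still zero, so I check the fingers against the button in 3D.

```bash
python3 - <<'E'
from h import *
for n in("side","top"):
    c=read_camera(n);P=cloud(c);K=c["mtx"]
    for w in([.5227,.0942,.1153],[.523,.095,.118],[.548,-.063,.118],[.5227,.0942,.19]):
        q=c["camera_from_world"]@np.r_[w,1];print(n,w,(K[0,0]*q[0]/-q[2]+K[0,2]).round(1),(-K[1,1]*q[1]/-q[2]+K[1,2]).round(1))
    hsv=cv2.cvtColor(c["image"],cv2.COLOR_RGB2HSV)
    m=(hsv[...,1]>110)&((hsv[...,0]<12)|(hsv[...,0]>172))&(P[...,2]>.09)&(P[...,2]<.13)&(P[...,0]>.48)&(P[...,0]<.6)&(abs(P[...,1])<.15)
    v,u=np.nonzero(m)
    for s in(1,-1):
        k=s*(P[m][:,1]-.02)>0
        if k.any():print("copper",s,k.sum(),u[k].mean(),v[k].mean(),P[m][k].min(0).round(4),P[m][k].max(0).round(4),np.median(P[m][k],0).round(4))
    m=(c["image"].max(-1)<70)&(abs(P[...,0]-.523)<.15)&(abs(P[...,1]-.095)<.13)&(P[...,2]>.12)&(P[...,2]<.25)
    print("dark",m.sum(),P[m].min(0).round(3),P[m].max(0).round(3))
E
```

```text
side [0.5227, 0.0942, 0.1153] 243.1 202.8
side [0.523, 0.095, 0.118] 243.0 202.4
side [0.548, -0.063, 0.118] 244.6 166.1
side [0.5227, 0.0942, 0.19] 242.7 186.1
copper 1 44 243.0 203.97727272727272 [0.5098 0.0892 0.1107] [0.5355 0.1098 0.1211] [0.5212 0.1012 0.1178]
dark 174 [0.472 0.071 0.225] [0.559 0.194 0.25 ]
top [0.5227, 0.0942, 0.1153] 223.8 174.1
top [0.523, 0.095, 0.118] 223.4 173.7
top [0.548, -0.063, 0.118] 282.2 164.0
top [0.5227, 0.0942, 0.19] 221.8 166.9
copper -1 29 282.3448275862069 165.44827586206895 [ 0.5358 -0.0804  0.0985] [ 0.5626 -0.0489  0.1233] [ 0.5435 -0.0626  0.114 ]
dark 14 [0.474 0.006 0.229] [0.502 0.18  0.248]
```

>>> servo_tool([
  [[0,0,0,0.0002,0],[0,0,0,0.0003,0],[0,0,0,0.0005,0],[0,0,0,0.0006,0],[0,0,0,0.0008,0],[0,0,0,0.0009,0],[0,0,0,0.001,0],[0,0,0,0.001,0],[0,0,0,0.001,0]],
])

```text
time_s: 6.32
tool_pos: [0.5227, 0.0943, 0.1143]
tool_rot: [-179.9, 0.1, 9.1]
force: [0.0, 0.7, 0.5]
grip_width: 0.0003
```

>>> servo_tool([
  [[0,0,0,0.0002,0],[0,0,0,0.0003,0],[0,0,0,0.0005,0],[0,0,0,0.0006,0],[0,0,0,0.0008,0],[0,0,0,0.0009,0],[0,0,0,0.001,0],[0,0,0,0.001,0],[0,0,0,0.001,0]],
])

```text
time_s: 7.07
tool_pos: [0.5227, 0.0943, 0.1133]
tool_rot: [-179.9, 0.1, 9.1]
force: [0.5, -1.2, 0.1]
grip_width: 0.0005
```

>>> servo_tool([
  [[0,0,0,0.0002,0],[0,0,0,0.0003,0],[0,0,0,0.0005,0],[0,0,0,0.0006,0],[0,0,0,0.0008,0],[0,0,0,0.0009,0],[0,0,0,0.0011,0],[0,0,0,0.0012,0],[0,0,0,0.0012,0]],
])

```text
time_s: 7.82
tool_pos: [0.5226, 0.0943, 0.1121]
tool_rot: [-179.9, 0.1, 9.1]
force: [0.4, -0.3, -0.3]
grip_width: 0.0005
```

```bash
python3 - <<'E'
from h import *
go(.523,.095,.118,9)
c=read_camera("side");P=cloud(c);a=c["image"]
cv2.imwrite("pics/c3.png",cv2.resize(a[150:230,200:290][...,::-1],None,fx=6,fy=6,interpolation=2))
for v in range(176,216,3):print(v,*[("%.3f,%.3f,%.3f"%tuple(P[v,u])) for u in(237,243,249)])
E
```

```text
t 7.82 pos [0.5226 0.0943 0.1121] rot [-1.7995e+02  8.0000e-02  9.1300e+00] F [ 0.41 -0.32 -0.26] w 0.0005 -> shift [ 0.0005 -0.0007 -0.0059] turn 0.002
176 0.527,0.147,0.284 0.511,0.145,0.285 0.495,0.142,0.284
179 0.527,0.145,0.270 0.511,0.143,0.272 0.495,0.140,0.271
182 0.527,0.146,0.260 0.512,0.142,0.259 0.495,0.140,0.260
185 0.525,0.158,0.260 0.510,0.153,0.258 0.493,0.151,0.259
188 0.523,0.169,0.261 0.507,0.164,0.258 0.491,0.163,0.260
191 0.521,0.180,0.261 0.505,0.174,0.258 0.490,0.172,0.258
194 0.518,0.191,0.262 0.503,0.187,0.260 0.488,0.182,0.258
197 0.519,0.188,0.247 0.503,0.187,0.248 0.487,0.184,0.248
200 0.521,0.181,0.226 0.505,0.181,0.229 0.489,0.178,0.229
203 0.544,0.088,0.102 0.522,0.099,0.119 0.507,0.081,0.103
206 0.542,0.097,0.099 0.520,0.110,0.119 0.505,0.092,0.101
209 0.539,0.110,0.100 0.521,0.109,0.103 0.503,0.103,0.100
212 0.537,0.122,0.101 0.518,0.121,0.103 nan,nan,nan
215 0.535,0.133,0.100 0.517,0.129,0.099 nan,nan,nan
```

View pics/c3.png

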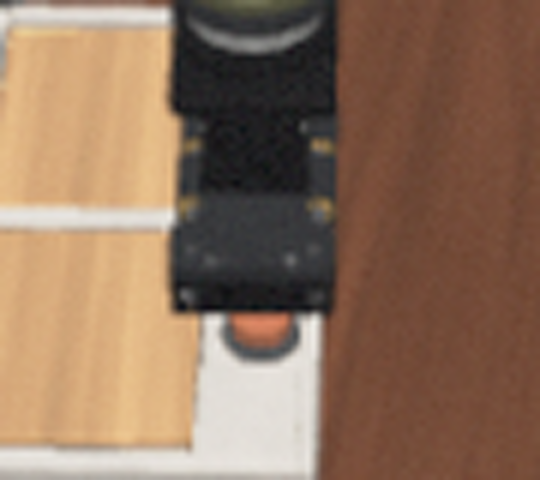

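>>> servo_tool([
  [[0,0,0,0.0002,0],[0,0,0,0.0003,0],[0,0,0,0.0005,0],[0,0,0,0.0006,0],[0,0,0,0.0008,0],[0,0,0,0.0009,0],[0,0,0,0.0011,0],[0,0,0,0.0012,0],[0,0,0,0.0012,0]],
])

```text
time_s: 8.62
tool_pos: [0.5226, 0.0942, 0.1109]
tool_rot: [-179.9, 0.1, 9.1]
force: [0.0, 0.1, -0.7]
grip_width: 0.0007
```

>>> servo_tool([
  [[0,0,0,0.0002,0],[0,0,0,0.0004,0],[0,0,0,0.0006,0],[0,0,0,0.0008,0],[0,0,0,0.001,0],[0,0,0,0.0012,0],[0,0,0,0.0013,0],[0,0,0,0.0013,0]],
])

```text
time_s: 9.28
tool_pos: [0.5226, 0.0942, 0.1096]
tool_rot: [-179.9, 0.1, 9.1]
force: [0.5, -0.7, -0.6]
grip_width: 0.0006
```

Still no contact 8 mm below the nominal button top. I back off and turn the wrist, so that the side camera can see the fingertips.

>>> servo_tool([
  [[0,0,0,-0.03,0],[0,0,0,-0.04,0.12],[0,0,0,-0.04,0.24],[0,0,0,-0.04,0.36],[0,0,0,-0.04,0.48],[0,0,0,-0.04,0.6],[0,0,0,-0.04,0.72],[0,0,0,-0.04,0.84],[0,0,0,-0.04,0.96],[0,0,0,-0.04,1.08],[0,0,0,-0.04,1.2],[0,0,0,-0.04,1.3]],
])

```text
time_s: 10.28
tool_pos: [0.5199, 0.0895, 0.1375]
tool_rot: [178.3, 0.3, -49.1]
force: [-0.4, 0.9, -0.5]
grip_width: 0.0004
```

```bash
python3 - <<'E'
from h import *
go(.523,.095,.118,9)
c=read_camera("side");P=cloud(c);a=c["image"].copy();K=c["mtx"];o=readout.get_obs()
q=c["camera_from_world"]@np.r_[o["tool_pos"],1];print("tcp px",K[0,0]*q[0]/-q[2]+K[0,2],-K[1,1]*q[1]/-q[2]+K[1,2])
cv2.imwrite("pics/c4.png",cv2.resize(a[130:230,190:300][...,::-1],None,fx=6,fy=6,interpolation=2))
for v in range(176,216,2):print(v,*[("%.3f,%.3f,%.3f"%tuple(P[v,u])) for u in(237,240,243,246,249)])
E
```

```text
t 10.28 pos [0.5199 0.0895 0.1375] rot [178.29   0.32 -49.09] F [-0.39  0.85 -0.5 ] w 0.0004 -> shift [-0.002  -0.0065  0.0193] turn -1.014
tcp px 244.21616903297917 197.09360344896453
176 0.531,0.128,0.265 0.523,0.127,0.265 0.514,0.127,0.267 0.506,0.128,0.269 0.500,0.116,0.259
178 0.530,0.135,0.264 0.522,0.132,0.263 0.513,0.134,0.266 0.506,0.129,0.262 0.504,0.092,0.225
180 0.529,0.138,0.260 0.521,0.139,0.262 0.513,0.133,0.257 0.506,0.127,0.252 0.525,-0.021,0.098
182 0.529,0.140,0.254 0.520,0.140,0.255 0.513,0.135,0.251 0.512,0.096,0.211 0.523,-0.010,0.100
184 0.561,0.004,0.098 0.521,0.140,0.247 0.520,0.105,0.211 0.512,0.096,0.203 0.522,-0.001,0.100
186 0.558,0.016,0.101 0.530,0.098,0.193 0.520,0.104,0.201 0.513,0.095,0.193 0.520,0.008,0.101
188 0.557,0.023,0.100 0.531,0.094,0.180 0.520,0.105,0.194 0.512,0.099,0.189 0.518,0.018,0.102
190 0.554,0.035,0.104 0.546,0.030,0.100 0.520,0.103,0.183 0.512,0.099,0.181 0.517,0.024,0.099
192 0.554,0.037,0.097 0.544,0.036,0.097 0.520,0.105,0.177 0.526,0.032,0.097 0.516,0.030,0.097
194 0.552,0.048,0.100 0.542,0.046,0.099 0.533,0.044,0.099 0.523,0.
[... 267 characters left out ...]
,0.121 0.516,0.084,0.118 0.509,0.067,0.100
202 0.544,0.084,0.103 0.532,0.096,0.119 0.524,0.092,0.116 0.514,0.092,0.118 0.508,0.072,0.097
204 0.543,0.091,0.101 0.530,0.104,0.119 0.522,0.099,0.115 0.513,0.099,0.117 0.506,0.087,0.104
206 0.541,0.101,0.104 0.530,0.108,0.115 0.521,0.107,0.115 0.512,0.102,0.111 0.504,0.094,0.103
208 0.540,0.107,0.102 0.530,0.109,0.106 0.521,0.105,0.103 0.512,0.104,0.104 0.504,0.099,0.100
210 0.539,0.111,0.097 0.529,0.113,0.101 0.520,0.114,0.104 0.511,0.111,0.103 0.502,0.109,0.103
212 0.537,0.121,0.100 0.527,0.121,0.102 0.518,0.119,0.101 0.510,0.117,0.101 0.501,0.115,0.101
214 0.535,0.130,0.101 0.526,0.127,0.099 0.517,0.128,0.103 0.508,0.125,0.101 0.499,0.123,0.100
```

View pics/c4.png

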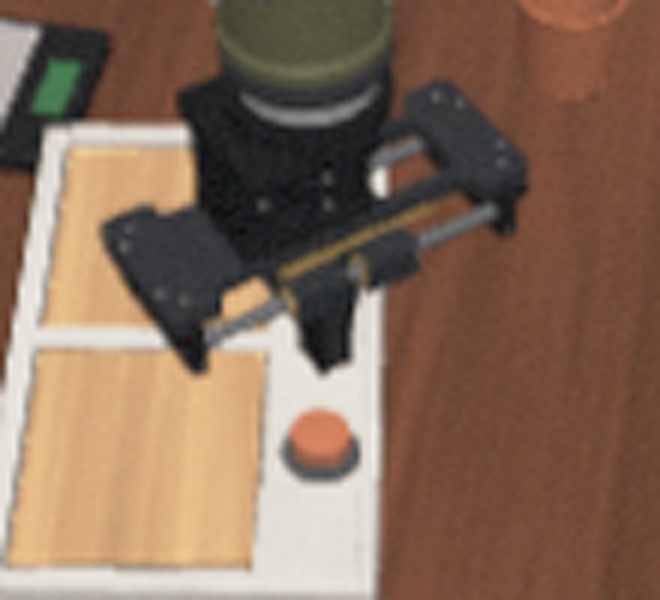

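The crop shows the fingertip at (325,370) in the crop and the untouched button at (320,440). In the range data the real tip is near z 0.172 while the readout says 0.1375, so the readout is about 35 mm low in z; the lateral fit is within a few mm. I turn back, go lower and let the force decide where contact is.

>>> servo_tool([
  [[0,-0.002,-0.006,0,-0.12],[0,-0.002,-0.006,0,-0.24],[0,-0.002,-0.006,0.01,-0.36],[0,-0.002,-0.006,0.02,-0.48],[0,-0.002,-0.006,0.03,-0.6],[0,-0.002,-0.006,0.035,-0.72],[0,-0.002,-0.006,0.035,-0.84],[0,-0.002,-0.006,0.035,-0.96],[0,-0.002,-0.006,0.035,-1.014],[0,-0.002,-0.006,0.035,-1.014],[0,-0.002,-0.006,0.035,-1.014],[0,-0.002,-0.006,0.035,-1.014]],
])

```text
time_s: 11.33
tool_pos: [0.5222, 0.0944, 0.1019]
tool_rot: [179.3, 1.7, 8.9]
force: [0.2, -0.2, -0.1]
grip_width: 0.0003
```

```bash
python3 -c "
from h import *
go(.523,.095,.09,9)"
```

```text
t 11.33 pos [0.5222 0.0944 0.1019] rot [179.27   1.67   8.92] F [ 0.2  -0.16 -0.12] w 0.0003 -> shift [ 0.0012 -0.0006  0.0118] turn -0.001
```

>>> servo_tool([
  [[0,0.001,0,0.001,0],[0,0.001,0,0.002,0],[0,0.001,0,0.003,0],[0,0.001,0,0.004,0],[0,0.001,0,0.005,0],[0,0.001,0,0.006,0],[0,0.001,0,0.0065,0],[0,0.001,0,0.0065,0]],
])

```text
time_s: 12.0
tool_pos: [0.5229, 0.0944, 0.0951]
tool_rot: [179.3, 1.7, 8.9]
force: [-0.4, 0.4, 0.3]
grip_width: 0.0003
```

```bash
python3 - <<'E'
from h import *
go(.523,.095,.09,9)
c=read_camera("side");P=cloud(c)
for v in range(196,210,1):print(v,*[("%.3f,%.3f,%.3f"%tuple(P[v,u])) for u in(240,243,246)],c["image"][v,243])
E
```

```text
t 12.0 pos [0.5229 0.0944 0.0951] rot [179.27   1.69   8.92] F [-0.37  0.41  0.31] w 0.0003 -> shift [ 0.0004 -0.0006  0.0051] turn -0.001
196 0.513,0.178,0.240 0.505,0.177,0.241 0.498,0.174,0.239 [54 57 57]
197 0.513,0.180,0.239 0.504,0.182,0.242 0.496,0.181,0.243 [59 58 60]
198 0.512,0.186,0.241 0.504,0.185,0.242 0.496,0.184,0.242 [56 54 56]
199 0.511,0.190,0.243 0.503,0.189,0.243 0.495,0.187,0.242 [53 55 60]
200 0.511,0.192,0.240 0.502,0.191,0.242 0.495,0.190,0.241 [44 44 49]
201 0.510,0.193,0.238 0.503,0.189,0.235 0.495,0.189,0.237 [42 42 43]
202 0.511,0.190,0.230 0.503,0.188,0.230 0.495,0.187,0.229 [36 37 41]
203 0.511,0.190,0.225 0.504,0.186,0.222 0.495,0.187,0.225 [25 24 27]
204 0.512,0.185,0.216 0.504,0.183,0.215 0.496,0.182,0.215 [30 30 34]
205 0.513,0.183,0.209 0.505,0.182,0.209 0.497,0.181,0.210 [29 30 34]
206 0.513,0.184,0.206 0.504,0.184,0.208 0.496,0.181,0.206 [45 36 30]
207 0.513,0.183,0.201 0.505,0.182,0.201 0.497,0.179,0.200 [74 65 63]
208 0.531,0.105,0.101 0.521,0.105,0.103 0.512,0.105,0.105 [92 88 87]
209 0.530,0.107,0.098 0.520,0.110,0.104 0.511,0.107,0.103 [85 88 88]
```

>>> servo_tool([
  [[0,0,0,0.0005,0],[0,0,0,0.001,0],[0,0,0,0.0015,0],[0,0,0,0.002,0],[0,0,0,0.0025,0],[0,0,0,0.003,0],[0,0,0,0.0035,0],[0,0,0,0.004,0],[0,0,0,0.0045,0],[0,0,0,0.005,0],[0,0,0,0.005,0]],
])

```text
time_s: 12.97
tool_pos: [0.5227, 0.0944, 0.0901]
tool_rot: [179.3, 1.7, 8.9]
force: [0.3, 0.7, 0.4]
grip_width: 0.0006
```

>>> servo_tool([
  [[0,0,0,0.0003,0],[0,0,0,0.0006,0],[0,0,0,0.0009,0],[0,0,0,0.0012,0],[0,0,0,0.0015,0],[0,0,0,0.0018,0],[0,0,0,0.002,0],[0,0,0,0.0022,0],[0,0,0,0.0022,0]],
])

```text
time_s: 13.72
tool_pos: [0.5226, 0.0943, 0.0879]
tool_rot: [179.3, 1.7, 8.9]
force: [0.6, 0.9, 0.1]
grip_width: 0.0002
```

>>> servo_tool([
  [[0,0,0,0.0002,0],[0,0,0,0.0004,0],[0,0,0,0.0006,0],[0,0,0,0.0008,0],[0,0,0,0.001,0],[0,0,0,0.0012,0],[0,0,0,0.0013,0],[0,0,0,0.0013,0]],
])

```text
time_s: 14.38
tool_pos: [0.5226, 0.0943, 0.0866]
tool_rot: [179.3, 1.7, 8.9]
force: [0.2, 1.4, -0.5]
grip_width: 0.0007
```

>>> servo_tool([
  [[0,0,0,0.0002,0],[0,0,0,0.0004,0],[0,0,0,0.0006,0],[0,0,0,0.0008,0],[0,0,0,0.001,0],[0,0,0,0.0012,0],[0,0,0,0.0013,0],[0,0,0,0.0013,0]],
])

```text
time_s: 15.05
tool_pos: [0.5225, 0.0943, 0.0852]
tool_rot: [179.3, 1.7, 8.9]
force: [1.1, -0.3, 0.9]
grip_width: 0.0004
```

>>> servo_tool([
  [[0,0,0,0.0002,0],[0,0,0,0.0004,0],[0,0,0,0.0006,0],[0,0,0,0.0008,0],[0,0,0,0.001,0],[0,0,0,0.0012,0],[0,0,0,0.0013,0],[0,0,0,0.0013,0]],
])

```text
time_s: 15.72
tool_pos: [0.5225, 0.0943, 0.0839]
tool_rot: [179.3, 1.7, 8.9]
force: [0.6, -0.3, -0.1]
grip_width: 0.0006
```

>>> servo_tool([
  [[0,0,0,0.0002,0],[0,0,0,0.0004,0],[0,0,0,0.0006,0],[0,0,0,0.0008,0],[0,0,0,0.001,0],[0,0,0,0.0012,0],[0,0,0,0.0013,0],[0,0,0,0.0013,0]],
])

```text
time_s: 16.38
tool_pos: [0.5225, 0.0943, 0.0832]
tool_rot: [179.3, 1.7, 8.9]
force: [-2.7, -0.0, 5.0]
grip_width: 0.0002
```

Contact: 5 N at readout z 0.0832, so the readout offset is about 34.5 mm. Now a slow build-up.

>>> servo_tool([
  [[0,0,0,0.0003,0],[0,0,0,0.0005,0],[0,0,0,0.0006,0],[0,0,0,0.0007,0],[0,0,0,0.0008,0],[0,0,0,0.0009,0],[0,0,0,0.001,0],[0,0,0,0.0011,0],[0,0,0,0.0012,0],[0,0,0,0.0013,0],[0,0,0,0.0013,0]],
])

```text
time_s: 17.3
tool_pos: [0.5226, 0.0943, 0.0824]
tool_rot: [179.3, 1.7, 8.9]
force: [-2.9, -0.3, 5.9]
grip_width: 0.0004
```

>>> servo_tool([
  [[0,0,0,0.0005,0],[0,0,0,0.0007,0],[0,0,0,0.0008,0],[0,0,0,0.0009,0],[0,0,0,0.001,0],[0,0,0,0.0011,0],[0,0,0,0.0012,0],[0,0,0,0.0013,0],[0,0,0,0.0014,0],[0,0,0,0.0015,0],[0,0,0,0.0015,0]],
])

```text
time_s: 18.22
tool_pos: [0.5226, 0.0942, 0.0814]
tool_rot: [179.3, 1.7, 8.9]
force: [-2.3, -1.0, 6.5]
grip_width: 0.0006
```

>>> servo_tool([
  [[0,0,0,0.0007,0],[0,0,0,0.0009,0],[0,0,0,0.001,0],[0,0,0,0.0011,0],[0,0,0,0.0012,0],[0,0,0,0.0013,0],[0,0,0,0.0014,0],[0,0,0,0.0015,0],[0,0,0,0.0016,0],[0,0,0,0.0017,0],[0,0,0,0.0018,0],[0,0,0,0.0018,0]],
])

```text
time_s: 19.22
tool_pos: [0.5226, 0.0942, 0.0803]
tool_rot: [179.2, 1.7, 8.9]
force: [-3.1, -1.0, 7.9]
grip_width: 0.0004
```

>>> servo_tool([
  [[0,0,0,0.0008,0],[0,0,0,0.001,0],[0,0,0,0.0012,0],[0,0,0,0.0013,0],[0,0,0,0.0014,0],[0,0,0,0.0015,0],[0,0,0,0.0016,0],[0,0,0,0.0017,0],[0,0,0,0.0018,0],[0,0,0,0.0019,0],[0,0,0,0.002,0],[0,0,0,0.002,0]],
])

```text
time_s: 20.22
tool_pos: [0.5227, 0.0943, 0.0788]
tool_rot: [179.2, 1.6, 8.9]
force: [-2.3, 0.2, 7.1]
grip_width: 0.0008
```

```bash
cat >> h.py <<'E'
def lids():
    "z of lid surfaces along front-back line, cabinet frame"
    C=np.array([.6047,.027]);a=np.radians(8.95);R=np.array([[np.cos(a),-np.sin(a)],[np.sin(a),np.cos(a)]])
    for n in("side","top"):
        P=cloud(read_camera(n));L=(P[...,:2]-C)@R
        for s,nm in((1,"left"),(-1,"right")):
            out=[]
            for x in(-.02,.023,.06):
                m=(abs(L[...,0]-x)<.008)&(abs(L[...,1]-s*.08)<.06)&(P[...,2]>.08)&(P[...,2]<.16)
                out.append((int(m.sum()),round(float(np.median(P[m][:,2])),4) if m.any() else None))
            print(n,nm,out)
E
python3 -c "
from h import *
go(.548,-.063,.1,9);lids()"
```

```text
t 20.22 pos [0.5227 0.0943 0.0788] rot [179.24   1.64   8.92] F [-2.26  0.16  7.08] w 0.0008 -> shift [ 0.      0.1596 -0.0191] turn -0.001
side left [(107, 0.1468), (145, 0.1285), (141, 0.1121)]
side right [(0, None), (116, 0.1002), (119, 0.1002)]
top left [(7, 0.1449), (22, 0.1278), (20, 0.1127)]
top right [(237, 0.1003), (229, 0.0998), (231, 0.0999)]
```

The left latch let go at about 8 N and its lid is up; both views agree. Next the right button.

>>> servo_tool([
  [[0,0,0,-0.02,0],[0,0,0,-0.035,0],[0,0.001,0.035,-0.035,0],[0,0.001,0.07,-0.035,0],[0,0.001,0.105,-0.035,0],[0,0.001,0.135,-0.035,0],[0,0.001,0.16,-0.035,0],[0,0.001,0.16,-0.03,0],[0,0.001,0.16,-0.022,0],[0,0.001,0.16,-0.015,0],[0,0.001,0.16,-0.011,0],[0,0.001,0.16,-0.01,0]],
])

```text
time_s: 21.32
tool_pos: [0.5477, -0.0617, 0.0892]
tool_rot: [179.3, 1.8, 9.1]
force: [1.4, 0.9, 0.4]
grip_width: 0.0006
```

```bash
python3 -c "
from h import *
go(.548,-.063,.0855,9);lids()"
```

```text
t 21.32 pos [ 0.5477 -0.0617  0.0892] rot [179.31   1.77   9.07] F [1.45 0.87 0.44] w 0.0006 -> shift [0.0002 0.0013 0.0038] turn 0.001
side left [(152, 0.1474), (148, 0.1283), (140, 0.1118)]
side right [(70, 0.1005), (119, 0.1005), (121, 0.1005)]
top left [(262, 0.1474), (218, 0.1292), (198, 0.1126)]
top right [(0, None), (29, 0.1001), (67, 0.0997)]
```

>>> servo_tool([
  [[0,0,0.001,0.001,0],[0,0,0.001,0.0018,0],[0,0,0.001,0.0025,0],[0,0,0.001,0.003,0],[0,0,0.001,0.0035,0],[0,0,0.001,0.004,0],[0,0,0.001,0.0044,0],[0,0,0.001,0.0047,0],[0,0,0.001,0.005,0],[0,0,0.001,0.005,0]],
])

```text
time_s: 22.25
tool_pos: [0.5484, -0.0633, 0.0853]
tool_rot: [179.3, 1.7, 9.0]
force: [0.1, 0.8, 1.1]
grip_width: 0.0006
```

>>> servo_tool([
  [[0,0,0,0.0002,0],[0,0,0,0.0003,0],[0,0,0,0.0004,0],[0,0,0,0.0005,0],[0,0,0,0.0006,0],[0,0,0,0.0007,0],[0,0,0,0.0008,0],[0,0,0,0.0009,0],[0,0,0,0.001,0],[0,0,0,0.001,0]],
])

```text
time_s: 23.08
tool_pos: [0.5484, -0.0633, 0.0843]
tool_rot: [179.3, 1.7, 9.0]
force: [0.5, -0.4, -0.2]
grip_width: 0.0004
```

>>> servo_tool([
  [[0,0,0,0.0002,0],[0,0,0,0.0003,0],[0,0,0,0.0004,0],[0,0,0,0.0005,0],[0,0,0,0.0006,0],[0,0,0,0.0007,0],[0,0,0,0.0008,0],[0,0,0,0.0009,0],[0,0,0,0.001,0],[0,0,0,0.001,0]],
])

```text
time_s: 23.92
tool_pos: [0.5485, -0.0633, 0.0835]
tool_rot: [179.3, 1.7, 9.0]
force: [-2.1, 0.7, 3.0]
grip_width: 0.0002
```

>>> servo_tool([
  [[0,0,0,0.0003,0],[0,0,0,0.0005,0],[0,0,0,0.0006,0],[0,0,0,0.0007,0],[0,0,0,0.0008,0],[0,0,0,0.0009,0],[0,0,0,0.001,0],[0,0,0,0.0011,0],[0,0,0,0.0012,0],[0,0,0,0.0013,0],[0,0,0,0.0013,0]],
])

```text
time_s: 24.83
tool_pos: [0.5485, -0.0633, 0.083]
tool_rot: [179.3, 1.7, 9.0]
force: [-2.8, 0.9, 6.6]
grip_width: 0.0001
```

>>> servo_tool([
  [[0,0,0,0.0005,0],[0,0,0,0.0006,0],[0,0,0,0.0007,0],[0,0,0,0.0008,0],[0,0,0,0.0009,0],[0,0,0,0.001,0],[0,0,0,0.0011,0],[0,0,0,0.0012,0],[0,0,0,0.0013,0],[0,0,0,0.0014,0],[0,0,0,0.0014,0]],
])

```text
time_s: 25.75
tool_pos: [0.5485, -0.0633, 0.0826]
tool_rot: [179.3, 1.7, 9.0]
force: [-3.7, 1.1, 9.5]
grip_width: 0.0003
```

>>> servo_tool([
  [[0,0,0,0.0008,0],[0,0,0,0.0009,0],[0,0,0,0.001,0],[0,0,0,0.0011,0],[0,0,0,0.0012,0],[0,0,0,0.0013,0],[0,0,0,0.0014,0],[0,0,0,0.0015,0],[0,0,0,0.0016,0],[0,0,0,0.0017,0],[0,0,0,0.0017,0]],
])

```text
time_s: 26.67
tool_pos: [0.5486, -0.0634, 0.0823]
tool_rot: [179.2, 1.6, 9.0]
force: [-4.5, 0.6, 10.9]
grip_width: 0.0003
```

```bash
python3 -c "
from h import *
lids();go(.548,-.063,.12,9)"
```

```text
side left [(153, 0.1473), (147, 0.1283), (139, 0.1118)]
side right [(63, 0.1009), (118, 0.1005), (119, 0.1003)]
top left [(264, 0.1472), (217, 0.1288), (198, 0.1125)]
top right [(0, None), (34, 0.0993), (68, 0.1003)]
t 26.77 pos [ 0.5485 -0.0633  0.0823] rot [179.24   1.64   9.03] F [-3.11  0.06 10.76] w 0.0004 -> shift [-0.0015  0.0001 -0.0377] turn 0.0
```

>>> servo_tool([
  [[0,0,0,0.0012,0],[0,0,0,0.0014,0],[0,0,0,0.0015,0],[0,0,0,0.0016,0],[0,0,0,0.0017,0],[0,0,0,0.0018,0],[0,0,0,0.0018,0],[0,0,0,0.0018,0]],
])

```text
time_s: 27.43
tool_pos: [0.5486, -0.0634, 0.0821]
tool_rot: [179.2, 1.6, 9.0]
force: [-4.3, 0.3, 11.7]
grip_width: 0.0004
```

```bash
python3 -c "
from h import *
lids();go(.548,-.063,.12,9)"
```

```text
side left [(153, 0.147), (148, 0.1283), (141, 0.1118)]
side right [(62, 0.1001), (117, 0.101), (119, 0.0998)]
top left [(260, 0.1473), (216, 0.1294), (206, 0.1129)]
top right [(0, None), (33, 0.1008), (64, 0.1002)]
t 27.53 pos [ 0.5485 -0.0633  0.0821] rot [179.23   1.62   9.03] F [-4.72  0.52 11.07] w 0.0001 -> shift [-0.0015  0.0001 -0.0379] turn 0.001
```

>>> servo_tool([
  [[0,0,0,0.0016,0],[0,0,0,0.0018,0],[0,0,0,0.0019,0],[0,0,0,0.002,0],[0,0,0,0.002,0],[0,0,0,0.002,0]],
])

```text
time_s: 28.03
tool_pos: [0.5486, -0.0634, 0.0819]
tool_rot: [179.2, 1.6, 9.0]
force: [-4.5, 1.1, 12.5]
grip_width: 0.0005
```

>>> servo_tool([
  [[0,0,0,-0.02,0],[0,0,0,-0.05,0],[0,0,0,-0.07,0],[0,0,0,-0.07,0]],
])

```text
time_s: 28.37
tool_pos: [0.5536, -0.0621, 0.1563]
tool_rot: [179.1, 1.1, 9.0]
force: [0.1, -0.0, -0.4]
grip_width: 0.0005
```

```bash
python3 -c "
from h import *
lids();go(.4555,.3795,.15,-90)"
```

```text
side left [(155, 0.1472), (142, 0.1284), (139, 0.112)]
side right [(101, 0.1011), (114, 0.1007), (119, 0.1002)]
top left [(261, 0.1475), (215, 0.1294), (200, 0.1128)]
top right [(0, None), (0, None), (45, 0.0993)]
t 28.47 pos [ 0.5508 -0.0621  0.152 ] rot [179.19   1.53   9.03] F [-0.15  0.78 -0.37] w 0.0005 -> shift [-0.0248 -0.4511 -0.0037] turn 1.728
```

The right one stayed shut at 12.5 N, so it is the stiff one. Now for the puck.

>>> servo_tool([
  [[0.07,-0.003,-0.04,-0.004,0.11],[0.07,-0.006,-0.08,-0.004,0.22],[0.07,-0.008,-0.12,-0.004,0.33],[0.07,-0.01,-0.16,-0.004,0.44],[0.07,-0.013,-0.2,-0.004,0.55],[0.07,-0.015,-0.24,-0.004,0.66],[0.07,-0.017,-0.28,-0.004,0.77],[0.07,-0.02,-0.32,-0.004,0.88],[0.07,-0.022,-0.36,-0.004,0.99],[0.07,-0.024,-0.4,-0.004,1.1],[0.07,-0.025,-0.43,-0.004,1.15],[0.07,-0.025,-0.45,-0.004,1.15]],
])

```text
time_s: 29.47
tool_pos: [0.4753, 0.2304, 0.1151]
tool_rot: [174.7, 3.6, -40.6]
force: [0.1, 0.0, -1.5]
grip_width: 0.0674
```

```bash
python3 -c "
from h import *
go(.4555,.3795,.05,-90);print(readout.get_obs()['qpos'])"
```

```text
t 29.47 pos [0.4753 0.2304 0.1151] rot [174.74   3.59 -40.58] F [ 0.15  0.02 -1.45] w 0.0674 -> shift [-0.1077 -0.1065  0.0625] turn 0.863
[ -50.94820559   12.3197981    26.48921137  100.94197256   -6.75904357
   74.42048062 -152.91744283]
```

Joint 7 ran to its limit at −153° with the turn in that direction, and the tool is now tilted. I go up and turn the other way, towards the equivalent yaw of +90.

>>> servo_tool([
  [[0.07,0,0,-0.02,-0.08],[0.07,0,0,-0.04,-0.2],[0.07,0,0,-0.05,-0.3],[0.07,0,0,-0.05,-0.4],[0.07,0,0,-0.05,-0.5],[0.07,0,0,-0.05,-0.6],[0.07,0,0,-0.05,-0.7],[0.07,0,0,-0.05,-0.8],[0.07,0,0,-0.05,-0.9],[0.07,0,0,-0.05,-0.9],[0.07,0,0,-0.05,-0.9],[0.07,0,0,-0.05,-0.9]],
])

```text
time_s: 30.47
tool_pos: [0.4802, 0.2315, 0.1638]
tool_rot: [179.5, 6.4, 11.0]
force: [0.3, -0.5, -0.0]
grip_width: 0.0697
```

```bash
python3 -c "
from h import *
go(.4555,.3795,.15,90);print(readout.get_obs()['qpos'])"
```

```text
t 30.47 pos [0.4802 0.2315 0.1638] rot [179.48   6.44  10.97] F [ 0.28 -0.54 -0.  ] w 0.0697 -> shift [ 0.0055 -0.1501  0.0119] turn -1.379
[ -46.56491953   10.59381097   21.54163027   96.61483743   -5.02156767
   79.94635637 -102.98783621]
```

The tool leans 6.4° about the jaw axis. With the jaws along y at the present yaw the pads still meet the puck's sides squarely, and both finger sides are clear of the other discs. I grasp at this yaw.

```bash
python3 -c "
from h import *
go(.453,.379,.15,11);go(.453,.379,.02,11)"
```

```text
t 30.47 pos [0.4802 0.2315 0.1638] rot [179.48   6.44  10.97] F [ 0.28 -0.54 -0.  ] w 0.0697 -> shift [ 0.0029 -0.1501  0.0122] turn -0.001
t 30.47 pos [0.4802 0.2315 0.1638] rot [179.48   6.44  10.97] F [ 0.28 -0.54 -0.  ] w 0.0697 -> shift [ 0.0175 -0.1513  0.1413] turn -0.001
```

>>> servo_tool([
  [[0.065,0.003,-0.035,0.012,0],[0.065,0.003,-0.07,0.012,0],[0.065,0.003,-0.105,0.012,0],[0.065,0.003,-0.135,0.012,0],[0.065,0.003,-0.15,0.012,0],[0.065,0.007,-0.15,0.045,0],[0.065,0.011,-0.15,0.08,0],[0.065,0.015,-0.151,0.115,0],[0.065,0.017,-0.151,0.135,0],[0.065,0.0175,-0.151,0.141,0],[0.065,0.0175,-0.151,0.141,0],[0.065,0.0175,-0.151,0.141,0]],
])

```text
time_s: 31.47
tool_pos: [0.4541, 0.3786, 0.0213]
tool_rot: [179.5, 6.4, 10.9]
force: [-1.1, -0.1, 0.7]
grip_width: 0.065
```

```bash
python3 - <<'E'
from h import *
go(.453,.379,-.029,11)
a=read_camera("side")["image"][230:370,180:320];b=read_camera("top")["image"][130:270,60:200]
cv2.imwrite("pics/c5.png",cv2.resize(np.hstack([a,b])[...,::-1],None,fx=2.8,fy=2.8,interpolation=2))
E
```

```text
t 31.47 pos [0.4541 0.3786 0.0213] rot [179.49   6.37  10.9 ] F [-1.07 -0.09  0.72] w 0.065 -> shift [ 0.0046 -0.001   0.0501] turn -0.002
```

View pics/c5.png

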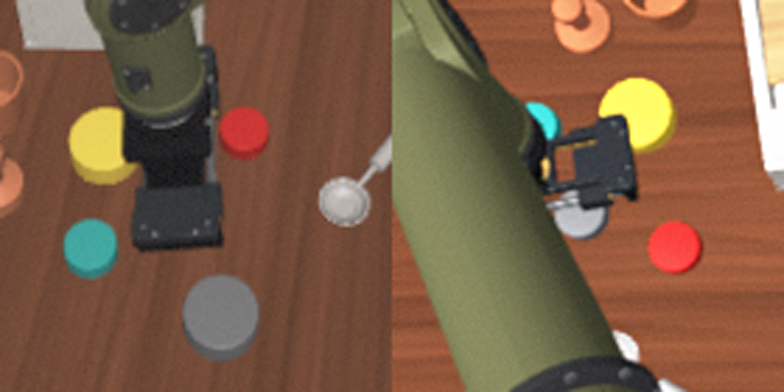

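The crop shows the gripper over the grey puck, with the puck partly visible at (580,215) in the top half and the neighbours clear. I go down.

>>> servo_tool([
  [[0.065,0.001,-0.001,0.012,0],[0.065,0.002,-0.001,0.024,0],[0.065,0.003,-0.001,0.034,0],[0.065,0.004,-0.001,0.04,0],[0.065,0.0045,-0.001,0.043,0],[0.065,0.0045,-0.001,0.046,0],[0.065,0.0045,-0.001,0.048,0],[0.065,0.0045,-0.001,0.049,0],[0.065,0.0045,-0.001,0.049,0]],
])

```text
time_s: 32.32
tool_pos: [0.4538, 0.3801, -0.0267]
tool_rot: [179.6, 6.3, 10.9]
force: [-0.0, -0.6, 0.1]
grip_width: 0.0651
```

>>> servo_tool([
  [[0.065,0,0,0.001,0],[0.065,0,0,0.002,0],[0.065,0,0,0.003,0],[0.065,0,0,0.003,0],[0.04,0,0,0.003,0],[0.04,0,0,0.003,0],[0.04,0,0,0.003,0],[0.04,0,0,0.003,0],[0.04,0,0,0.003,0]],
], force=12)

```text
time_s: 33.07
tool_pos: [0.4535, 0.3799, -0.0296]
tool_rot: [179.6, 6.2, 10.9]
force: [0.6, -0.7, 0.6]
grip_width: 0.0513
```

>>> servo_tool([
  [[0.04,0,0,-0.01,0],[0.04,0,0,-0.03,0],[0.04,0,0,-0.06,0],[0.04,0,0,-0.095,0],[0.04,0,0,-0.13,0],[0.04,0,0,-0.165,0],[0.04,0,0,-0.2,0],[0.04,0,0,-0.2,0],[0.04,0,0,-0.2,0]],
])

```text
time_s: 33.82
tool_pos: [0.4764, 0.3865, 0.1726]
tool_rot: [179.8, 5.9, 10.9]
force: [-0.5, -0.4, -1.9]
grip_width: 0.0511
```

```bash
python3 -c "
from h import *
go(.638,-.0484,.175,9)
o=readout.get_obs();print(o['qpos'])
P=cloud(read_camera('top'));m=(abs(P[...,0]-.456)<.03)&(abs(P[...,1]-.379)<.03)&(P[...,2]<.05);print('puck still on counter px',m.sum(),np.median(P[m][:,2]) if m.any() else 0)"
```

```text
t 33.82 pos [0.4764 0.3865 0.1726] rot [179.77   5.95  10.93] F [-0.53 -0.4  -1.94] w 0.0511 -> shift [ 0.0756  0.4577 -0.0084] turn 0.034
[ -53.22989075   19.21300016   17.19621368   84.97380952   -8.0275637
   82.18651654 -114.2502059 ]
puck still on counter px 422 0.0007780950469186143
```

>>> servo_tool([
  [[0.04,0.005,0.03,-0.008,0],[0.04,0.012,0.07,-0.008,0],[0.04,0.019,0.11,-0.008,0.01],[0.04,0.025,0.15,-0.008,0.01],[0.04,0.032,0.19,-0.008,0.02],[0.04,0.039,0.23,-0.008,0.02],[0.04,0.045,0.27,-0.008,0.03],[0.04,0.052,0.31,-0.008,0.034],[0.04,0.059,0.35,-0.008,0.034],[0.04,0.065,0.39,-0.008,0.034],[0.04,0.071,0.43,-0.008,0.034],[0.04,0.0755,0.457,-0.008,0.034]],
])

```text
time_s: 34.87
tool_pos: [0.6354, -0.0536, 0.1709]
tool_rot: [179.3, 6.4, 8.7]
force: [-0.4, -0.0, -0.6]
grip_width: 0.051
```

>>> servo_tool([
  [[0.04,0,0,0,0]],
])

```text
time_s: 34.95
tool_pos: [0.6347, -0.0621, 0.1693]
tool_rot: [179.0, 6.5, 8.2]
force: [-0.9, -0.3, -0.6]
grip_width: 0.0511
```

```bash
python3 -c "
from h import *
go(.638,-.0484,.115,9)
a=read_camera('side')['image'][110:250,160:300];b=read_camera('top')['image'][90:230,190:330]
cv2.imwrite('pics/c6.png',cv2.resize(np.hstack([a,b])[...,::-1],None,fx=2.8,fy=2.8,interpolation=2))
"
```

```text
t 34.95 pos [ 0.6347 -0.0621  0.1693] rot [179.03   6.53   8.16] F [-0.91 -0.34 -0.64] w 0.0511 -> shift [ 0.0113 -0.014   0.0531] turn -0.015
```

View pics/c6.png

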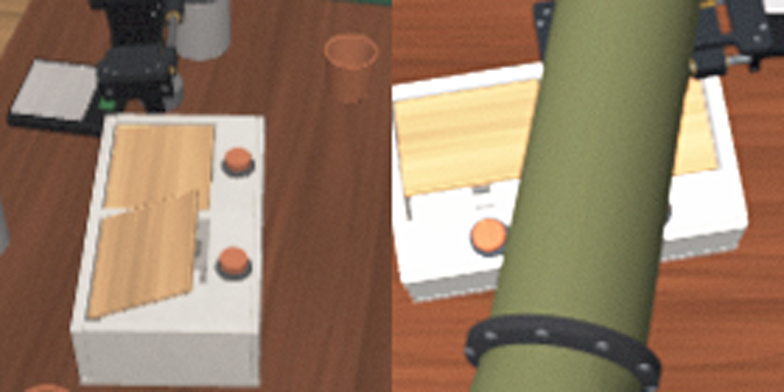

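The crop shows the left lid up, the right lid flat and free, and the gripper above its back part. I line up over its middle and go down.

>>> servo_tool([
  [[0.04,0.006,-0.007,0,-0.01],[0.04,0.006,-0.014,0.005,-0.015],[0.04,0.006,-0.014,0.02,-0.015],[0.04,0.009,-0.014,0.04,-0.015],[0.04,0.012,-0.014,0.06,-0.015],[0.04,0.014,-0.014,0.075,-0.015],[0.04,0.0148,-0.014,0.083,-0.015],[0.04,0.0148,-0.014,0.083,-0.015],[0.04,0.0148,-0.014,0.083,-0.015]],
])

```text
time_s: 35.8
tool_pos: [0.6368, -0.0405, 0.0843]
tool_rot: [179.4, 6.6, 9.5]
force: [0.3, 0.2, -0.0]
grip_width: 0.0513
```

```bash
python3 -c "
from h import *
go(.638,-.048,.072,9)
c=read_camera('side');P=cloud(c);hsv=cv2.cvtColor(c['image'],cv2.COLOR_RGB2HSV)
m=(hsv[...,1]<60)&(hsv[...,2]>70)&(hsv[...,2]<170)&(abs(P[...,0]-.64)<.06)&(abs(P[...,1]+.048)<.06)&(P[...,2]>.105)&(P[...,2]<.15)
print(m.sum(),np.percentile(P[m],[5,50,95],axis=0).round(3) if m.any() else '')
"
```

```text
t 35.8 pos [ 0.6368 -0.0405  0.0843] rot [179.44   6.65   9.48] F [ 0.29  0.21 -0.02] w 0.0513 -> shift [0.0013 0.0074 0.0123] turn 0.008
25 [[ 0.614 -0.044  0.119]
 [ 0.617 -0.032  0.133]
 [ 0.623 -0.016  0.139]]
```

>>> servo_tool([
  [[0.04,0.001,0.003,0,0],[0.04,0.001,0.0074,0,0.008],[0.04,0.001,0.0074,0.003,0.008],[0.04,0.001,0.0074,0.005,0.008],[0.04,0.001,0.0074,0.006,0.008],[0.04,0.001,0.0074,0.006,0.008]],
])

```text
time_s: 36.35
tool_pos: [0.6387, -0.0484, 0.0787]
tool_rot: [179.4, 6.6, 9.0]
force: [0.2, 0.1, -0.6]
grip_width: 0.051
```

```bash
python3 -c "
from h import *
go(.638,-.048,.0715,9)
a=read_camera('side')['image'][120:210,180:270];b=read_camera('top')['image'][90:180,230:320]
cv2.imwrite('pics/c7.png',cv2.resize(np.hstack([a,b])[...,::-1],None,fx=4.2,fy=4.2,interpolation=2))
"
```

```text
t 36.35 pos [ 0.6387 -0.0484  0.0787] rot [179.38   6.59   8.97] F [ 0.17  0.08 -0.63] w 0.051 -> shift [ 0.0002 -0.0006  0.0073] turn -0.001
```

View pics/c7.png

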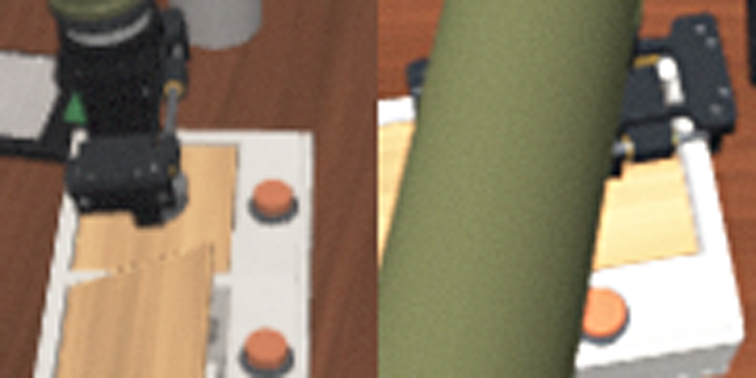

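The crop shows the puck held over the right lid, its edge at about (178,195). I lower it slowly until it touches.

>>> servo_tool([
  [[0.04,0,0,0.001,0],[0.04,0,0,0.002,0],[0.04,0,0,0.003,0],[0.04,0,0,0.004,0],[0.04,0,0,0.005,0],[0.04,0,0,0.0058,0],[0.04,0,0,0.0065,0],[0.04,0,0,0.007,0],[0.04,0,0,0.007,0]],
])

```text
time_s: 37.2
tool_pos: [0.638, -0.0486, 0.0719]
tool_rot: [179.4, 6.6, 9.0]
force: [0.5, 0.1, -0.1]
grip_width: 0.0512
```

>>> servo_tool([
  [[0.04,0,0,0.0004,0],[0.04,0,0,0.0008,0],[0.04,0,0,0.0012,0],[0.04,0,0,0.0015,0],[0.04,0,0,0.0018,0],[0.04,0,0,0.002,0],[0.04,0,0,0.002,0]],
])

```text
time_s: 37.78
tool_pos: [0.638, -0.0486, 0.0706]
tool_rot: [179.4, 6.6, 9.0]
force: [-2.0, 0.4, 4.3]
grip_width: 0.0514
```

>>> servo_tool([
  [[0.053,0,0,-0.0003,0],[0.056,0,0,-0.0003,0],[0.062,0,0,-0.0003,0],[0.066,0,0,-0.0003,0],[0.066,0,0,-0.0003,0],[0.066,0,0,-0.0003,0]],
])

```text
time_s: 38.28
tool_pos: [0.6379, -0.0486, 0.0706]
tool_rot: [179.4, 6.6, 9.0]
force: [-0.5, 0.0, 1.1]
grip_width: 0.0654
```

>>> servo_tool([
  [[0.066,-0.001,0,-0.01,0],[0.066,-0.003,0,-0.025,0],[0.066,-0.006,0,-0.05,0],[0.066,-0.009,0,-0.08,0],[0.066,-0.012,0,-0.11,0],[0.066,-0.015,0,-0.13,0],[0.066,-0.05,0.04,-0.13,0],[0.066,-0.08,0.08,-0.13,0],[0.066,-0.1,0.12,-0.13,0],[0.066,-0.1,0.16,-0.13,0],[0.066,-0.1,0.2,-0.13,0],[0.066,-0.1,0.23,-0.13,0]],
])

```text
time_s: 39.28
tool_pos: [0.5894, -0.284, 0.2156]
tool_rot: [179.4, 6.4, 9.0]
force: [1.0, 0.8, -0.0]
grip_width: 0.0663
```

>>> servo_tool([
  [[0.066,0,0.03,0,0],[0.066,0,0.03,0,0],[0.066,0,0.03,0,0],[0.066,0,0.03,0,0]],
])

```text
time_s: 39.62
tool_pos: [0.5943, -0.313, 0.2161]
tool_rot: [179.4, 6.4, 9.0]
force: [-0.1, -0.0, 0.3]
grip_width: 0.0663
```

```bash
python3 - <<'E'
from h import *
go(.5,-.3,.2,9);lids()
C=np.array([.6047,.027]);a=np.radians(8.95);R=np.array([[np.cos(a),-np.sin(a)],[np.sin(a),np.cos(a)]])
for n in("side","top"):
    c=read_camera(n);P=cloud(c);save(c,n+"_end.png")
    m=(P[...,2]>.119)&(P[...,2]<.13)&(np.hypot(P[...,0]-.64,P[...,1]+.048)<.045)
    v,u=np.nonzero(m);w=pt(c,u.mean(),v.mean(),.124);z=P[m][:,2]
    A=np.c_[P[m][:,:2]-P[m][:,:2].mean(0),np.ones(m.sum())];f=np.linalg.lstsq(A,z,rcond=None)[0]
    print(n,m.sum(),"puck",w.round(4),"cabinet frame",((w[:2]-C)@R).round(4),"z",np.median(z).round(4),"tilt deg",np.degrees(np.hypot(*f[:2])).round(1))
E
```

```text
t 39.62 pos [ 0.5943 -0.313   0.2161] rot [179.42   6.41   9.  ] F [-0.14 -0.    0.33] w 0.0663 -> shift [-0.0887 -0.0279  0.0259] turn -0.0
side left [(157, 0.1475), (147, 0.1286), (139, 0.1119)]
side right [(98, 0.1009), (118, 0.1176), (118, 0.1001)]
top left [(263, 0.1471), (212, 0.1287), (206, 0.1127)]
top right [(243, 0.1003), (238, 0.1034), (216, 0.1)]
side 147 puck [ 0.6386 -0.043   0.124 ] cabinet frame [ 0.0226 -0.0744] z 0.1241 tilt deg 0.5
top 264 puck [ 0.6402 -0.0441  0.124 ] cabinet frame [ 0.024  -0.0758] z 0.1237 tilt deg 0.4
```

View pics/top_end.png

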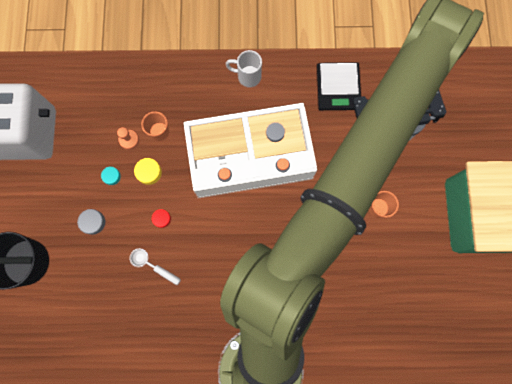

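The end picture shows the puck at (275,132) in the middle of the right lid, the left lid up, and the other things where they were. I hand it in.

```bash
python3 -c "
from cell import env
print(env.sign_off())"
```

```text
the job is handed in; nothing more can be done
None
```

I tested both latches, left then right, put the puck on the right lid, and handed the job in at about 40 s.

- **Left latch (sound):** it gave softly and let go at about 8 N. Both cameras show its lid up, with the front edge about 47 mm above the top.
- **Right latch (stiff):** I pushed slowly up to 12.5 N vertical, 13 N in total, and its lid stayed shut.
- **Puck:** it is flat on the right lid, with its top at z 0.124 m and under 1° of tilt. It sits about 5 mm off the middle sideways (4 to 6 mm in the two views) and within 1 mm front to back. I left it there.
- **Bystanders:** in the last top picture, by eye, nothing else has moved. The canister is partly hidden there by the arm. The gripper is open and clear, with no force on it.

**What disagreed**
- **Height readout:** it was about 34.5 mm lower than the real fingertip, seen in the range image and confirmed by touch. My first approach to the left button therefore hung in the air, and I found contact by force instead.
- **Tool tilt:** turning the wrist the wrong way ran joint 7 up to −152.9°, close to its −154.24° range limit. It left the tool tilted about 6.4° for the rest of the job. I gripped the puck with the jaws along the tilt axis, so it stayed level.

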